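# Key the lamp test desk back on

### The job

Bring the lamp test desk back to life: pick up the interlock key lying on the bench, push it fully home in the lock on the desk's sloping panel and let go of it. Then take it afresh by its round bow and turn it clockwise a quarter turn until the switch snaps over its detent to ON, and leave the key standing fully home in the lock. Do not knock the tape roll, torch, pliers or multimeter about.

Things in the scene. Friction and masses are not known exactly. Their poses are not given: they have to be found in the camera images.
- key: interlock key, 109 mm long, 90 g, lying flat, 14 mm thick but for the blade. x: long axis, to the blade tip; y: in the plane of the flat bow; z: square to it (works either way up). Origin on the axis, in the stop's front face. Steel blade x 0 to +30 mm, 14 mm wide (y), 6 thick (z), round nose; stop bar x -6 to 0, 32 wide (y). Starts left or right of the desk, blade within 0.5 rad of +x
- key_shank (a point): middle of the key's square steel shank, 14 x 14 mm, 36 mm long, between stop and bow; on the key's axis 24 mm behind its origin; axes as the key's
- key_bow (a point): centre of the key's round black bow, a flat disc 42 mm in diameter (in x, y) and 14 mm thick (z); on the key's axis 58 mm behind its origin; axes as the key's
- lock_mouth (a point): centre of the keyway's mouth in the lock's round brass face. z: out of the lock along its axis, towards the robot and up, 22 degrees from vertical. y: along the keyway's long side (level when off); turns with the lock. Keyway 15.6 mm (y) by 7.6 mm (x), 40 deep, mouth countersunk 3 mm all round. Key home: key's origin here, its x along -z, its y along y (either way round)
- lock (a joint): turn of the lock, rad, growing clockwise as seen facing the panel: 0 = off (keyway level), 1.57 = ON (keyway up the slope). Sprung detent, peak about 0.2 N m: let go before 0.79 it springs back to off, past that it snaps over to ON
- desk: grey steel desk case fixed on the bench, 160 mm deep (x), 200 wide (y); -x faces the robot; front edge 50 mm high, panel rising from there at 22 degrees to 112 mm; origin at the centre of its underside. The lock is on the panel's centre line in a steel collar, 56 mm in diameter, 20 mm proud of the panel; meter and two pilot lamps, up to 15 mm proud, at the panel's top
- tape_roll: small roll of black tape, 53 mm in diameter, 19 mm high, lying flat on the other side of the desk from the key; origin at the centre of its underside
- torch: black torch, 113 mm long, 36 mm thick, lying in front of the desk; origin under its middle
- pliers: pliers with red grips, 170 mm long, 14 mm thick, lying behind to the right of the desk; origin under the middle
- multimeter: yellow and black multimeter, 148 x 74 x 48 mm, lying behind to the left of the desk; origin under its middle

How it is judged (in metres and radians):
On the way:
1. the key stands fully home in the lock, let go of, with the switch still off (distance between key and lock_mouth below 0.005 m and angle between the x axis of key and the z axis of lock_mouth, either way round below 0.15 rad and value of joint lock below 0.3 rad and contact force between the fingers and key below 0.05 N), for 0.2 s.
At the end, for the whole second after the job is handed in: The lock rests at ON (beyond 1.45 rad), the key stands released and at rest, fully home in it (origin within 5 mm of the mouth, axis within 0.15 rad of the lock's) (value of joint lock above 1.45 rad and velocity of joint lock below 0.1 rad/s and distance between key and lock_mouth below 0.005 m and angle between the x axis of key and the z axis of lock_mouth, either way round below 0.15 rad and linear speed of key below 0.02 m/s); the robot touches nothing.
It fails at once if the tape roll, torch, pliers or multimeter is pushed more than 30 mm (distance of any of tape_roll, torch, pliers, multimeter from where it was at the start of the episode above 0.03 m).
It also fails if it takes over 64 s, if anything falls off the work surface, if the arm or the gripper's body presses on something with over 40 N, if the wrist force passes 120 N, or if a joint passes its speed limit or range.

### The arm

A 6-joint arm with a two-finger parallel gripper is mounted at the origin on the work surface; the furniture and walls round the work are solid. World frame = base frame: x ahead of the robot, y to its left, z up, the work surface at z = 0. Lengths are in m, angles in degrees, forces in N, time in s.
With the tool pointing down it reaches from about 0.4 to 0.825 m from the base axis. Payload 7 kg.
Tool frame: the origin (TCP) lies between the finger pads; the fingertips stand 22 mm ahead of it and the grasp point (between the pads) lies 3 mm ahead of it; z points along the fingers, y is the line along which they close (so a half turn about z gives the same grasp; the last joint's range is limited). The gripper opens to 88 mm and grips with 3 to 60 N. Pads are 19 mm wide; open, the fingers measure 130 mm over their backs; the gripper's body (78 mm by 193 mm) begins 47 mm behind the grasp point.
Start: joints at [88.184, 20.546, 0.682, 0, -70.136, -16.507], TCP at [0.212, 0.641, 0.249] pointing down, gripper open.
Joint ranges: [-176.03, 176.03], [-82.01, 121.73], [-58.28, 71.71], [-173.87, 95.51], [-174.79, -0.11], [-173.66, 173.66]. Speed limits (degrees/s): [136.94, 136.94, 172.46, 180, 180, 180].

### API

Orientations are given as [roll, pitch, yaw] about the fixed x, y, z axes, in that order (R = Rz(yaw) Ry(pitch) Rx(roll)).
In Python, from plant import r, vision gives the robot as it stands.
- The arm moves only by the shell command python3 -m pendant 'ROWS' [FORCE]. ROWS is JSON, a list that holds one entry, the list of rows, each a list of 7 numbers: the shift along the tool's x, y, z scaled (see below), then the turn, a rotation vector about the tool's x, y, z scaled (see below), then the opening, from -1 (shut) to 1 (fully open). In form: [[[x, y, z, wx, wy, wz, fingers], ...]]. A call has exactly 8 rows; each row shifts and turns the commanded pose from where the row before left it, along the tool's axes as they then stand; what a row does not reach is not made up. The controller multiplies each number of a shift by 20 mm and each number of a turn by 4 degrees. A row lasts 1/10 s, in which the tool goes at most 50 mm and 8.59 degrees, less where a joint would pass 70% of its speed; a pose out of reach is approached as far as the arm can. A call with a number of a shift or a turn outside -1 to 1 is refused whole. A call with a gripper value outside its range is refused whole. The fingers move at their own pace and stop on an object; FORCE is the grip in N (left out, the last holds). Time passes only in rows, so rows that do not move let the fingers close, or fill a call up. It gives the time, the measured TCP pose, the force, the opening and the grip force at its end, in the units of the state.
- r.get_state(): the state, without advancing time (a new reading comes with each control period).
- vision.capture(name): name is "side" or "top"; returns a dict with "frame" (480x640x3 uint8, blue, green, red), "depth" (480x640 float32, m along the optical axis (not along the pixel's ray), 0 where there is no reading), "camera_matrix" (3x3 intrinsics, pixels), "extrinsics" (4x4, takes a point from world to camera coordinates). Camera axes: x right, y up, looking along -z (the intrinsics and any distortion apply to the point x, -y, -z); pixel columns grow to the right and rows downward; lengths in m; the calibration is good to about 2 mm. A picture is of the moment at which its call begins.
- r.close_job(): hands the job in; it is judged then, once.
The state is a dict: "time_s": time; "joints": joint angles; "qd": joint speeds; "joint_torque": joint torques, N m; "tcp_pos": TCP position; "eef_rot": TCP orientation; "contact_force": force on the tool from outside, world axes, zero at the start; "moment": the same for the moment, N m; "gripper_width": finger opening in m; "gripper_force": force on a finger pad.
Only numpy, scipy, OpenCV 4.12 (cv2) and the standard library are available. Lean on these libraries where they do the work, as an engineer would, in place of code of your own. Each camera call takes 0.05 s, during which the arm holds its last target. There are 200 camera calls.

## Working session

There is one attempt and no reset: what is moved stays moved. The work goes in short steps, Python scripts to look and compute and a shell command to move; the robot and the scene stay as the last step left them, time stands still between calls to the robot, and variables do not carry over. Pictures are saved under pics/ and viewed, at most 10 in all, crops included, and the job is handed in when it is done.

```bash
mkdir -p pics; ls; python3 - <<'E'
from plant import r, vision
import cv2, numpy as np
s=r.get_state(); print({k:np.round(v,3).tolist() for k,v in s.items()})
for n in("top","side"):
    c=vision.capture(n); cv2.imwrite(f"pics/{n}0.png",c["frame"]); np.savez(f"{n}0.npz",**c)
    print(n,c["camera_matrix"].tolist(),np.round(c["extrinsics"],4).tolist(),[k for k in c])
E
```

```text
pics
{'time_s': 0.0, 'joints': [88.182, 20.592, 0.634, -0.021, -70.136, -16.509], 'qd': [-0.031, -0.04, -0.098, -0.061, -0.073, -0.077], 'joint_torque': [0.0, -58.271, 29.307, 6.997, 0.007, -0.0], 'tcp_pos': [0.212, 0.64, 0.248], 'eef_rot': [179.904, -0.007, -18.334], 'contact_force': [0.397, -0.483, -0.164], 'moment': [0.037, 0.008, 0.009], 'gripper_force': 0.0, 'gripper_width': 0.088}
top [[497.0804694037965, 0.0, 316.17856347463544], [0.0, 497.0804694037965, 236.46671983366593], [0.0, 0.0, 1.0]] [[-0.0037, -1.0, 0.0053, 0.0043], [0.9916, -0.003, 0.1294, -0.518], [-0.1294, 0.0058, 0.9916, -1.0589], [0.0, 0.0, 0.0, 1.0]] ['frame', 'depth', 'camera_matrix', 'extrinsics']
side [[584.1896496440814, 0.0, 317.1819551885194], [0.0, 584.1896496440814, 240.97670678145207], [0.0, 0.0, 1.0]] [[-0.9999, -0.0046, 0.0128, 0.5383], [0.0128, -0.6313, 0.7754, -0.0434], [0.0045, 0.7755, 0.6313, -1.3683], [0.0, 0.0, 0.0, 1.0]] ['frame', 'depth', 'camera_matrix', 'extrinsics']
```

View pics/top0.png

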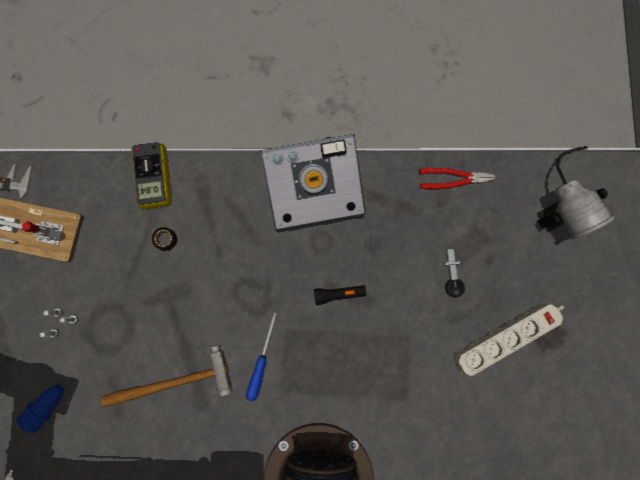

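View pics/side0.png

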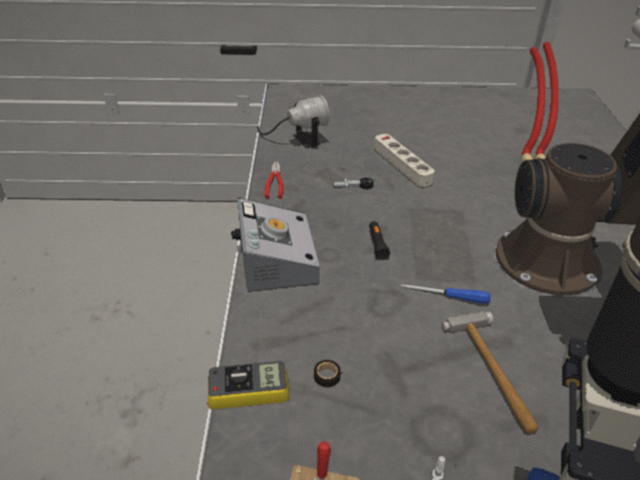

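The top view shows the key at about (453,270), with its bow at (455,289) and its blade tip at (450,249). The lock is at (314,180), on a desk yawed slightly. The side view shows the same layout, with the key at (352,183) and the lock at (275,228).

```bash
cat > h.py <<'E'
import numpy as np, cv2
def load(n): return dict(np.load(n+".npz"))
def ray(c,u,v):
    K,E=c["camera_matrix"],c["extrinsics"]
    d=np.array([(u-K[0,2])/K[0,0],-(v-K[1,2])/K[1,1],-1.])
    R,t=E[:3,:3],E[:3,3]
    return -R.T@t, R.T@d
def onz(c,u,v,z):
    o,d=ray(c,u,v); return o+d*(z-o[2])/d[2]
def cloud(c):
    v,u=np.mgrid[0:480,0:640]; K,E=c["camera_matrix"],c["extrinsics"]; D=c["depth"]
    p=np.stack([(u-K[0,2])/K[0,0]*D,-(v-K[1,2])/K[1,1]*D,-D],-1)
    return (p-E[:3,3])@E[:3,:3]
def proj(c,P):
    K,E=c["camera_matrix"],c["extrinsics"]; p=E[:3,:3]@P+E[:3,3]
    return K[0,2]+K[0,0]*p[0]/-p[2], K[1,2]+K[1,1]*-p[1]/-p[2]
def cross(a,b):
    (o1,d1),(o2,d2)=a,b
    A=np.stack([d1,-d2],1); s,_,_,_=np.linalg.lstsq(A,o2-o1,rcond=None)
    p,q=o1+d1*s[0],o2+d2*s[1]; return (p+q)/2,np.linalg.norm(p-q)
E
python3 - <<'E'
from h import *
T,S=load("top0"),load("side0")
P=cloud(T)
print("bench z",np.median(P[290:310,400:430,2]))
# panel plane
m=np.zeros((480,640),bool); m[200:212,285:345]=1; m[165:205,272:288]=1; m[165:200,342:356]=1
m&=T["depth"]>0
Q=P[m]; 
for _ in range(3):
    A=np.c_[Q[:,:2],np.ones(len(Q))]; w=np.linalg.lstsq(A,Q[:,2],rcond=None)[0]; e=A@w-Q[:,2]; Q=Q[abs(e)<.003]
n=np.array([-w[0],-w[1],1]); n/=np.linalg.norm(n); print("panel n",n,"tilt",np.degrees(np.arccos(n[2])),"head",np.degrees(np.arctan2(-n[1],-n[0])),len(Q),e.std())
# brass disc
for nm,c,box in(("top",T,(155,205,290,340)),("side",S,(205,250,250,300))):
    hsv=cv2.cvtColor(c["frame"],cv2.COLOR_BGR2HSV); mk=((hsv[...,0]>8)&(hsv[...,0]<28)&(hsv[...,1]>120)&(hsv[...,2]>110)).astype(np.uint8)
    b=np.zeros_like(mk); b[box[0]:box[1],box[2]:box[3]]=1; mk&=b
    cs=max(cv2.findContours(mk,0,2)[0],key=cv2.contourArea); el=cv2.fitEllipse(cv2.convexHull(cs)); print(nm,el)
    c["el"]=el
X,g=cross(ray(T,*T["el"][0]),ray(S,*S["el"][0])); print("lock",X,g, "depth pt",P[180,305:325:3].round(4).tolist())
print("above panel",(X-np.r_[0,0,w[2]])@n)
# key
def crop(c,a,b,k): return cv2.resize(c["frame"][a[0]:a[1],b[0]:b[1]],None,fx=k,fy=k,interpolation=cv2.INTER_CUBIC)
cv2.imwrite("pics/k.png",np.hstack([crop(T,(240,305),(430,480),8),crop(T,(150,215),(289,339),8)]))
# desk outline
hsv=cv2.cvtColor(T["frame"],cv2.COLOR_BGR2HSV)
for z0,box in((.02,(225,305,400,510)),):
    sub=T["frame"][240:305,430:480].astype(int).sum(2); print(np.percentile(sub,[1,5,25,50,75,95,99]))
E
```

```text
bench z 0.0002955663149619214
panel n [-0.36636437 -0.06704972  0.92805252] tilt 21.866754240495865 head 10.371142662486658 1576 0.0014951366425223795
top ((313.43743896484375, 179.20594787597656), (17.004335403442383, 17.241214752197266), 55.319313049316406)
side ((276.2028503417969, 223.6589813232422), (7.330297946929932, 15.322175025939941), 116.9455337524414)
lock [0.63021387 0.00818607 0.10164621] 0.0005960295354814886 depth pt [[0.6297, 0.026, 0.0958], [0.6274, 0.0196, 0.1052], [0.6319, 0.0134, 0.0868], [0.6317, 0.007, 0.0877], [0.6299, 0.0007, 0.0946], [0.6277, -0.0055, 0.1034], [0.6281, -0.0118, 0.1018]]
above panel 0.01722531665410615
[ 65.  91. 208. 222. 232. 379. 452.]
```

View pics/k.png

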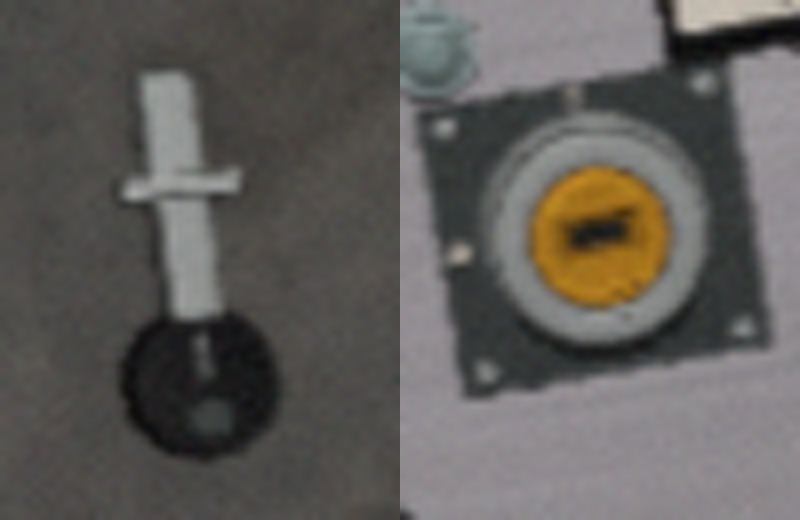

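The crop shows the key's bow centre at crop (200,382), which is pixel (455,287.8), and its blade tip at crop (163,75). The keyway centre is at crop (600,232), which is pixel (314,179), with the keyway tilted along with the desk.

```bash
python3 - <<'E'
from h import *
T,S=load("top0"),load("side0")
# key in both views
for nm,c,box in(("top",T,(240,305,430,480)),("side",S,(170,195,325,380))):
    y0,y1,x0,x1=box
    im=cv2.resize(c["frame"][y0:y1,x0:x1],None,fx=8,fy=8,interpolation=cv2.INTER_CUBIC)
    g=im.max(2).astype(int); f=lambda p:((p[0]+.5)/8-.5+x0,(p[1]+.5)/8-.5+y0)
    for lab,mk in(("bow",(g<45)),("steel",g>112)):
        cs=max(cv2.findContours(mk.astype(np.uint8),0,2)[0],key=cv2.contourArea)
        (ctr,sz,a)=cv2.fitEllipse(cv2.convexHull(cs)) if lab=="bow" else cv2.minAreaRect(cs)
        print(nm,lab,np.round(f(ctr),2),np.round(np.array(sz)/8,1),round(a,1))
        c[lab]=f(ctr)
        if nm=="top":
            print("   at z=.012",onz(T,*f(ctr),.012 if lab=="bow" else .012).round(4))
            if lab=="steel":
                # axis: shank + blade pixel rows midline
                m=np.zeros(mk.shape,np.uint8); cv2.drawContours(m,[cs],-1,1,-1)
                for lo,hi,z in((75,170,.010),(205,310,.014)):
                    rows=[(np.nonzero(m[k])[0].mean(),k) for k in range(lo,hi) if m[k].any()]
                    R=np.array([onz(T,*f(p),z) for p in rows]); pf=np.polyfit(R[:,0],R[:,1],1)
                    print("   midline",R[0].round(4),R[-1].round(4),"yaw",np.degrees(np.arctan(pf[0])))
    if nm=="side": print("tri bow",cross(ray(T,*T["bow"]),ray(S,*S["bow"])))
# desk edges in top view: grey-lilac panel mask
hsv=cv2.cvtColor(T["frame"],cv2.COLOR_BGR2HSV); V=hsv[...,2]
m=((V>120)).astype(np.uint8); b=np.zeros_like(m); b[152:240,255:372]=1; m&=b
m=cv2.morphologyEx(m,cv2.MORPH_OPEN,np.ones((3,3)))
cs=max(cv2.findContours(m,0,2)[0],key=cv2.contourArea); ap=cv2.approxPolyDP(cv2.convexHull(cs),5,True)[:,0]; print(ap.tolist())
def edge(fn,ks):
    P=[fn(k) for k in ks]; return np.array(P)
# front edge: lowest mask pixel per column
pts=np.array([(u,np.nonzero(m[:,u])[0].max()+.5) for u in range(285,355)]); R=np.array([onz(T,*p,.05) for p in pts])
pf=np.polyfit(R[:,1],R[:,0],1); rs=R[:,0]-np.polyval(pf,R[:,1]); print("front yaw",-np.degrees(np.arctan(pf[0])),rs.std(), "pf",pf)
# left/right side edges, height by ray/plane intersection with panel
n=np.array([-.3664,-.067,.928]); P=cloud(T)
lx=np.array([(np.nonzero(m[v])[0].min()-.5,np.nonzero(m[v])[0].max()+.5,v) for v in range(168,208)])
d0=None
m2=np.zeros_like(m,bool); m2[200:212,285:345]=1; d0=np.median(P[m2]@n)
L=[];Rr=[]
for a,bb,v in lx:
    for u,o in((a,L),(bb,Rr)):
        O,d=ray(T,u,v); o.append(O+d*(d0-O@n)/(d@n))
for nm,o in(("left",L),("right",Rr)):
    o=np.array(o); q=np.polyfit(o[:,0],o[:,1],1); print(nm,"yaw",np.degrees(np.arctan(q[0])),"y at x=.63",np.polyval(q,.63))
E
```

```text
top bow [454.36 287.39] [19.3 20. ] 113.3
   at z=.012 [ 0.4061 -0.3033  0.012 ]
top steel [451.61 256.29] [15.4 14.4] 84.7
   at z=.012 [ 0.4752 -0.2999  0.012 ]
   midline [ 0.492  -0.2978  0.01  ] [ 0.4656 -0.2994  0.01  ] yaw 4.560638088870556Traceback (most recent call last):
  File "<stdin>", line 20, in <module>
IndexError: too many indices for array: array is 1-dimensional, but 2 were indexed
```

```bash
python3 - <<'E'
from h import *
T,S=load("top0"),load("side0")
B={}
for nm,c,box in(("top",T,(240,305,430,480)),("side",S,(170,195,325,380))):
    y0,y1,x0,x1=box
    im=cv2.resize(c["frame"][y0:y1,x0:x1],None,fx=8,fy=8,interpolation=cv2.INTER_CUBIC)
    g=im.max(2).astype(int); f=lambda p:((p[0]+.5)/8-.5+x0,(p[1]+.5)/8-.5+y0)
    cs=max(cv2.findContours((g<45).astype(np.uint8),0,2)[0],key=cv2.contourArea); el=cv2.fitEllipse(cv2.convexHull(cs)); B[nm]=f(el[0]); print(nm,B[nm],np.array(el[1])/8)
    if nm=="top":
        m=(g>105)
        for lo,hi,z in((80,165,.010),(215,305,.014)):
            rows=[(np.nonzero(m[k])[0].mean(),k) for k in range(lo,hi) if m[k].any()]
            R=np.array([onz(T,*f(p),z) for p in rows]); pf=np.polyfit(R[:,0],R[:,1],1)
            print("   midline",R.mean(0).round(4),"yaw",np.degrees(np.arctan(pf[0])),"n",len(rows))
        k=np.nonzero(m.any(1))[0]; print("tip",onz(T,*f((np.nonzero(m[k[0]+3])[0].mean(),k[0])),.009))
print("tri bow",cross(ray(T,*B["top"]),ray(S,*B["side"])))
V=cv2.cvtColor(T["frame"],cv2.COLOR_BGR2HSV)[...,2]
m=(V>120).astype(np.uint8); b=np.zeros_like(m); b[152:240,255:372]=1; m&=b
m=cv2.morphologyEx(m,cv2.MORPH_OPEN,np.ones((3,3)))
cs=max(cv2.findContours(m,0,2)[0],key=cv2.contourArea); print(cv2.approxPolyDP(cv2.convexHull(cs),5,True)[:,0].tolist())
pts=np.array([(u,np.nonzero(m[:,u])[0].max()+.5) for u in range(285,355)]); R=np.array([onz(T,*p,.05) for p in pts])
pf=np.polyfit(R[:,1],R[:,0],1); rs=R[:,0]-np.polyval(pf,R[:,1]); print("front yaw",-np.degrees(np.arctan(pf[0])),rs.std(),"pf",pf)
n=np.array([-.3664,-.067,.928]); P=cloud(T); d0=np.median(P[200:212,285:345].reshape(-1,3)@n)
for nm,sgn in(("left",0),("right",-1)):
    o=[]
    for v in range(168,208):
        u=np.nonzero(m[v])[0][sgn]+(-.5 if sgn==0 else .5); O,d=ray(T,u,v); o.append(O+d*(d0-O@n)/(d@n))
    o=np.array(o); q=np.polyfit(o[:,0],o[:,1],1); print(nm,"yaw",np.degrees(np.arctan(q[0])),"y at x=.63",np.polyval(q,.63))
E
```

```text
top (454.3593101501465, 287.3880386352539) [19.34865761 20.02274704]
   midline [ 0.4788 -0.299   0.01  ] yaw 4.716584811430292 n 85
   midline [ 0.4401 -0.302   0.014 ] yaw 4.6221695741855475 n 90
tip [ 0.49292316 -0.29794453  0.009     ]
side (366.3965301513672, 184.48524856567383) [ 7.61419296 13.87824535]
tri bow (array([ 4.05538701e-01, -3.06559850e-01, -6.28960837e-05]), np.float64(0.00181530105754462))
[[355, 153], [362, 212], [276, 225], [264, 152]]
front yaw 10.165841294706293 0.0006349486496713229 pf [-0.17931298  0.55022077]
left yaw 10.318578926991844 y at x=.63 0.10562701132621208
right yaw 9.208139182347308 y at x=.63 -0.0896420806721641
```

```bash
cat > plan.py <<'E'
import numpy as np
from scipy.spatial.transform import Rotation as Ro
from plant import r
ez=np.array([0,0,1.])
def pose(): s=r.get_state(); return np.array(s["tcp_pos"]),Ro.from_euler("xyz",s["eef_rot"],degrees=True)
def tool(yaw,a): return Ro.from_euler("z",yaw,degrees=True)*Ro.from_euler("y",-a,degrees=True)*Ro.from_euler("x",180,degrees=True)
def rows(p0,R0,p1,R1,N=None):
    p1=np.array(p1); w=(R0.inv()*R1).as_rotvec(degrees=True)
    if N is None: N=max(1,int(np.ceil(max(np.abs(w).max()/3.9,np.abs(R0.inv().apply(p1-p0)).max()/.0195))))
    for N in range(N,N+60):
        M=sum((R0*Ro.from_rotvec(w/N*k,degrees=True)).as_matrix() for k in range(N))
        v=np.linalg.solve(M,p1-p0)/.02
        if np.abs(v).max()<=1 and np.abs(w/N/4).max()<=1: break
    print("N",N,"row",np.round(np.r_[v,w/N/4],3).tolist()); return p1,R1
LZ=Ro.from_euler("z",10.1,degrees=True).apply([-np.sin(np.radians(22)),0,np.cos(np.radians(22))])
MOUTH=np.array([.630,.008,.103])
E
python3 - <<'E'
from plan import *
p,R=pose()
R1=tool(4.65,20);p,R=rows(p,R,[.53,.2,.26],R1)
R2=tool(4.65,45)
kx=np.array([np.cos(np.radians(4.65)),np.sin(np.radians(4.65)),0])
o=np.array([.463,-.3003,0]); print("bow",o-.058*kx)
a=np.radians(45)
# patch centre 6.7mm ahead of grasp in x ; grasp height .0225 ; TCP = grasp-3mm*toolz
z=R2.apply(ez)
g=o-.022*kx-.0067*kx*1; g[2]=.0225
tcp=g-.003*z; print("tcp",tcp)
p,R=rows(p,R,tcp-.10*z+[0,0,.06],R2)
E
```

```text
N 23 row [0.812, 0.866, 0.1, 0.045, 0.215, -0.247]
bow [ 0.40519091 -0.30500199  0.        ]
tcp [ 0.43228013 -0.30279865  0.02462132]
N 26 row [-0.451, 0.949, -0.043, 0.0, 0.24, 0.0]
```

```bash
python3 -m pendant '[[[0.81,0.87,0.1,0.045,0.215,-0.247,1],[0.81,0.87,0.1,0.045,0.215,-0.247,1],[0.81,0.87,0.1,0.045,0.215,-0.247,1],[0.81,0.87,0.1,0.045,0.215,-0.247,1],[0.81,0.87,0.1,0.045,0.215,-0.247,1],[0.81,0.87,0.1,0.045,0.215,-0.247,1],[0.81,0.87,0.1,0.045,0.215,-0.247,1],[0.81,0.87,0.1,0.045,0.215,-0.247,1]]]'
python3 -m pendant '[[[0.81,0.87,0.1,0.045,0.215,-0.247,1],[0.81,0.87,0.1,0.045,0.215,-0.247,1],[0.81,0.87,0.1,0.045,0.215,-0.247,1],[0.81,0.87,0.1,0.045,0.215,-0.247,1],[0.81,0.87,0.1,0.045,0.215,-0.247,1],[0.81,0.87,0.1,0.045,0.215,-0.247,1],[0.81,0.87,0.1,0.045,0.215,-0.247,1],[0.81,0.87,0.1,0.045,0.215,-0.247,1]]]'
python3 -m pendant '[[[0.81,0.87,0.1,0.045,0.215,-0.247,1],[0.81,0.87,0.1,0.045,0.215,-0.247,1],[0.81,0.87,0.1,0.045,0.215,-0.247,1],[0.81,0.87,0.1,0.045,0.215,-0.247,1],[0.81,0.87,0.1,0.045,0.215,-0.247,1],[0.81,0.87,0.1,0.045,0.215,-0.247,1],[0.81,0.87,0.1,0.045,0.215,-0.247,1],[0,0,0,0,0,0,1]]]'
python3 - <<'E'
from plan import *
print(np.round(r.get_state()["joints"],1))
p,R=pose(); R2=tool(4.65,45); z=R2.apply(ez)
p,R=rows(p,R,np.array([.4323,-.3028,.0246])-.10*z+[0,0,.06],R2)
E
```

```text
time_s: 0.9
tcp_pos: [0.3026, 0.4719, 0.2378]
eef_rot: [-179.1, -7.0, -10.4]
contact_force: [-0.5, -0.4, -0.4]
gripper_width: 0.0877
gripper_force: 0.0
time_s: 1.7
tcp_pos: [0.4154, 0.3183, 0.2424]
eef_rot: [-179.1, -14.0, -2.5]
contact_force: [-0.0, 0.5, -0.0]
gripper_width: 0.0881
gripper_force: 0.0
time_s: 2.5
tcp_pos: [0.5298, 0.197, 0.26]
eef_rot: [-179.9, -20.1, 4.5]
contact_force: [-0.3, 0.1, -0.1]
gripper_width: 0.0876
gripper_force: 0.0
[ 48.2  -0.9 -35.2  20.3 -42.7  32.9]
N 26 row [-0.449, 0.943, -0.043, -0.0, 0.24, -0.001]
```

```bash

python3 -m pendant '[[[-0.45,0.94,-0.043,0,0.24,0,1],[-0.45,0.94,-0.043,0,0.24,0,1],[-0.45,0.94,-0.043,0,0.24,0,1],[-0.45,0.94,-0.043,0,0.24,0,1],[-0.45,0.94,-0.043,0,0.24,0,1],[-0.45,0.94,-0.043,0,0.24,0,1],[-0.45,0.94,-0.043,0,0.24,0,1],[-0.45,0.94,-0.043,0,0.24,0,1]]]'
python3 -m pendant '[[[-0.45,0.94,-0.043,0,0.24,0,1],[-0.45,0.94,-0.043,0,0.24,0,1],[-0.45,0.94,-0.043,0,0.24,0,1],[-0.45,0.94,-0.043,0,0.24,0,1],[-0.45,0.94,-0.043,0,0.24,0,1],[-0.45,0.94,-0.043,0,0.24,0,1],[-0.45,0.94,-0.043,0,0.24,0,1],[-0.45,0.94,-0.043,0,0.24,0,1]]]' | tail -4
python3 -m pendant '[[[-0.45,0.94,-0.043,0,0.24,0,1],[-0.45,0.94,-0.043,0,0.24,0,1],[-0.45,0.94,-0.043,0,0.24,0,1],[-0.45,0.94,-0.043,0,0.24,0,1],[-0.45,0.94,-0.043,0,0.24,0,1],[-0.45,0.94,-0.043,0,0.24,0,1],[-0.45,0.94,-0.043,0,0.24,0,1],[-0.45,0.94,-0.043,0,0.24,0,1]]]'
python3 - <<'E'
from plan import *
print(np.round(r.get_state()["joints"],1))
p,R=pose(); R2=tool(4.65,45); z=R2.apply(ez)
t=np.array([.4323,-.3028,.0246])
p,R=rows(p,R,t-.05*z+[0,0,.02],R2); p,R=rows(p,R,t,R2)
E
```

```text
time_s: 3.3
tcp_pos: [0.472, 0.0428, 0.2372]
eef_rot: [-179.9, -27.8, 4.6]
contact_force: [1.4, -0.5, -0.3]
gripper_width: 0.0874
gripper_force: 0.0
eef_rot: [-179.1, -34.3, 4.5]
contact_force: [-0.1, 0.1, 0.7]
gripper_width: 0.0879
gripper_force: 0.0
time_s: 4.9
tcp_pos: [0.382, -0.2607, 0.1818]
eef_rot: [-179.0, -40.8, 4.2]
contact_force: [1.0, -0.2, -0.2]
gripper_width: 0.0875
gripper_force: 0.0
[-37.8  -4.2 -33.4 -46.4 -38.4 163.9]
N 5 row [-0.603, 0.468, 0.825, -0.034, 0.209, -0.019]
N 4 row [-0.177, 0.0, 0.802, 0.0, 0.0, 0.0]
```

```bash

python3 -m pendant '[[[-0.6,0.47,0.6,-0.034,0.21,-0.02,1],[-0.6,0.47,0.6,-0.034,0.21,-0.02,1],[0,0,0,0,0,0,1],[0,0,0,0,0,0,1],[0,0,0,0,0,0,1],[0,0,0,0,0,0,1],[0,0,0,0,0,0,1],[0,0,0,0,0,0,1]]]' 
python3 - <<'E'
from plan import *
print(np.round(r.get_state()["joints"],1))
p,R=pose(); R2=tool(4.65,45); z=R2.apply(ez)
t=np.array([.4323,-.3028,.0246])
p,R=rows(p,R,t-.05*z+[0,0,.02],R2); p,R=rows(p,R,t,R2)
E
```

```text
time_s: 5.7
tcp_pos: [0.3844, -0.2748, 0.155]
eef_rot: [-179.4, -41.7, 4.1]
contact_force: [-0.1, -0.5, -0.3]
gripper_width: 0.0878
gripper_force: 0.0
[-42.4   0.2 -32.8 -52.1 -38.3 173.6]
N 4 row [-0.544, 0.401, 0.773, -0.012, 0.209, -0.025]
N 4 row [-0.177, 0.0, 0.802, 0.0, 0.0, 0.0]
```

```bash

python3 -m pendant '[[[0,0,-0.3,0,0,1,1],[0,0,-0.3,0,0,1,1],[0,0,-0.3,0,0,1,1],[0,0,-0.3,0,0,1,1],[0,0,-0.3,0,0,1,1],[0,0,-0.3,0,0,1,1],[0,0,-0.3,0,0,1,1],[0,0,-0.3,0,0,1,1]]]' 
python3 -c "
from plan import *
print(np.round(r.get_state()['joints'],1))"
```

```text
time_s: 6.5
tcp_pos: [0.3522, -0.2777, 0.1907]
eef_rot: [-154.3, -33.9, -35.9]
contact_force: [-0.3, -0.1, -0.5]
gripper_width: 0.0875
gripper_force: 0.0
[-44.9  -4.9 -32.6 -47.7 -43.3 137.3]
```

Rotating this way decreases j6, as expected. I'll finish the flip.

```bash

python3 -m pendant '[[[0,0,0,0,0,1,1],[0,0,0,0,0,1,1],[0,0,0,0,0,1,1],[0,0,0,0,0,1,1],[0,0,0,0,0,1,1],[0,0,0,0,0,1,1],[0,0,0,0,0,1,1],[0,0,0,0,0,1,1]]]' >/dev/null
python3 -m pendant '[[[0,0,0,0,0,1,1],[0,0,0,0,0,1,1],[0,0,0,0,0,1,1],[0,0,0,0,0,1,1],[0,0,0,0,0,1,1],[0,0,0,0,0,1,1],[0,0,0,0,0,1,1],[0,0,0,0,0,1,1]]]' >/dev/null
python3 -m pendant '[[[0,0,0,0,0,1,1],[0,0,0,0,0,1,1],[0,0,0,0,0,1,1],[0,0,0,0,0,1,1],[0,0,0,0,0,1,1],[0,0,0,0,0,1,1],[0,0,0,0,0,1,1],[0,0,0,0,0,1,1]]]' >/dev/null
python3 -m pendant '[[[0,0,0,0,0,1,1],[0,0,0,0,0,1,1],[0,0,0,0,0,1,1],[0,0,0,0,0,1,1],[0,0,0,0,0,1,1],[0,0,0,0,0,1,1],[0,0,0,0,0,1,1],[0,0,0,0,0,1,1]]]'
python3 - <<'E'
from plan import *
print(np.round(r.get_state()["joints"],1))
p,R=pose(); R2=tool(4.65,45)*Ro.from_euler("z",180,degrees=True); z=R2.apply(ez)
t=np.array([.4323,-.3028,.0246])
p,R=rows(p,R,t-.05*z+[0,0,.02],R2,7); p,R=rows(p,R,t,R2)
E
```

```text
time_s: 9.7
tcp_pos: [0.3524, -0.2778, 0.1906]
eef_rot: [-163.7, 38.9, -150.1]
contact_force: [-0.1, 0.3, -0.6]
gripper_width: 0.0878
gripper_force: 0.0
[-44.9  -4.9 -32.6 -47.7 -43.3   9.3]
N 7 row [0.359, -0.163, 0.782, 0.027, -0.118, 0.692]
N 4 row [0.177, -0.0, 0.802, 0.0, 0.0, 0.0]
```

```bash

python3 -m pendant '[[[0.36,-0.16,0.78,0.027,-0.118,0.69,1],[0.36,-0.16,0.78,0.027,-0.118,0.69,1],[0.36,-0.16,0.78,0.027,-0.118,0.69,1],[0.36,-0.16,0.78,0.027,-0.118,0.69,1],[0.36,-0.16,0.78,0.027,-0.118,0.69,1],[0.36,-0.16,0.78,0.027,-0.118,0.69,1],[0.36,-0.16,0.78,0.027,-0.118,0.69,1],[0,0,0,0,0,0,1]]]' 
python3 - <<'E'
from plan import *
import cv2
from plant import vision
print(np.round(r.get_state()["joints"],1))
p,R=pose(); R2=tool(4.65,45)*Ro.from_euler("z",180,degrees=True); z=R2.apply(ez)
t=np.array([.4323,-.3028,.0246])
p,R=rows(p,R,t,R2,7)
f=vision.capture("top")["frame"]; g=vision.capture("side")["frame"]
k=lambda a:cv2.resize(a,(400,400),interpolation=cv2.INTER_CUBIC)
cv2.imwrite("pics/pre.png",np.hstack([k(f[220:340,400:520]),k(g[130:230,300:400])]))
E
```

```text
time_s: 10.5
tcp_pos: [0.3964, -0.3054, 0.0778]
eef_rot: [179.8, 44.9, -175.4]
contact_force: [-1.0, -0.2, -0.0]
gripper_width: 0.0879
gripper_force: 0.0
[-54.2  14.  -30.7 -67.8 -40.8  21.2]
N 7 row [0.086, -0.003, 0.451, 0.005, -0.004, -0.001]
```

View pics/pre.png

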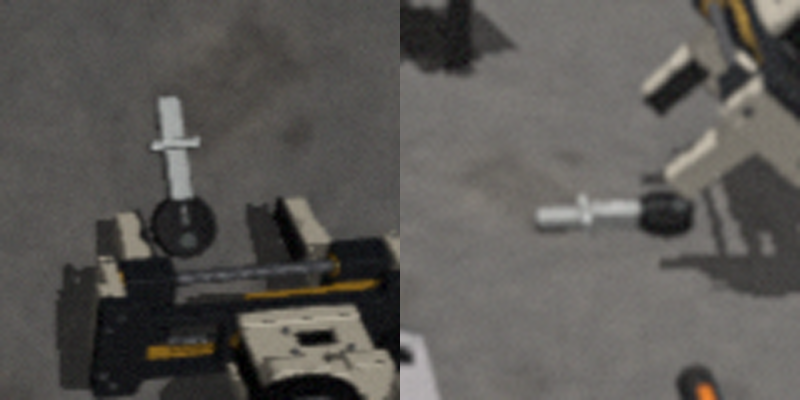

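The fingers straddle the key, which lies at crop (183,170) in the top half, and parallax accounts for the apparent offset. I'm descending.

```bash

python3 -m pendant '[[[0.086,0,0.45,0,0,0,1],[0.086,0,0.45,0,0,0,1],[0.086,0,0.45,0,0,0,1],[0.086,0,0.45,0,0,0,1],[0.086,0,0.45,0,0,0,1],[0.086,0,0.45,0,0,0,1],[0.086,0,0.45,0,0,0,1],[0,0,0,0,0,0,1]]]' 
python3 - <<'E'
from plan import *
import cv2
print(np.round(r.get_state()["joints"],1))
p,R=pose(); R2=tool(4.65,45)*Ro.from_euler("z",180,degrees=True)
p,R=rows(p,R,[.4323,-.3028,.0246],R2)
E
```

```text
time_s: 11.4
tcp_pos: [0.4328, -0.3023, 0.0254]
eef_rot: [-180.0, 44.9, -175.2]
contact_force: [0.0, 0.5, 0.2]
gripper_width: 0.0875
gripper_force: 0.0
[-53.5  22.1 -29.5 -76.1 -38.2  31.4]
N 1 row [0.047, -0.021, 0.01, 0.024, -0.014, 0.027]
```

```bash

python3 -m pendant '[[[0,0,0,0,0,0,-1],[0,0,0,0,0,0,-1],[0,0,0,0,0,0,-1],[0,0,0,0,0,0,-1],[0,0,0,0,0,0,-1],[0,0,0,0,0,0,-1],[0,0,0,0,0,0,-1],[0,0,0,0,0,0,-1]]]' 50 | tail -3
python3 -m pendant '[[[0,0,0,0,0,0,-1],[0,0,0,0,0,0,-1],[0,0,0,0,0,0,-1],[0,0,0,0,0,0,-1],[-0.3,0,-0.3,0,0,0,-1],[-0.3,0,-0.3,0,0,0,-1],[-0.3,0,-0.3,0,0,0,-1],[0,0,0,0,0,0,-1]]]'
python3 - <<'E'
from plan import *
import cv2
from plant import vision
f=vision.capture("top")["frame"]; g=vision.capture("side")["frame"]
k=lambda a:cv2.resize(a,(400,400),interpolation=cv2.INTER_CUBIC)
cv2.imwrite("pics/grip.png",np.hstack([k(f[230:310,410:490]),k(g[140:220,310:390])]))
E
```

```text
contact_force: [0.8, 0.2, 0.1]
gripper_width: 0.0291
gripper_force: 0.0
time_s: 13.0
tcp_pos: [0.433, -0.3029, 0.0532]
eef_rot: [-179.7, 45.0, -175.0]
contact_force: [0.2, -0.0, -0.6]
gripper_width: 0.0128
gripper_force: 50.0
```

View pics/grip.png

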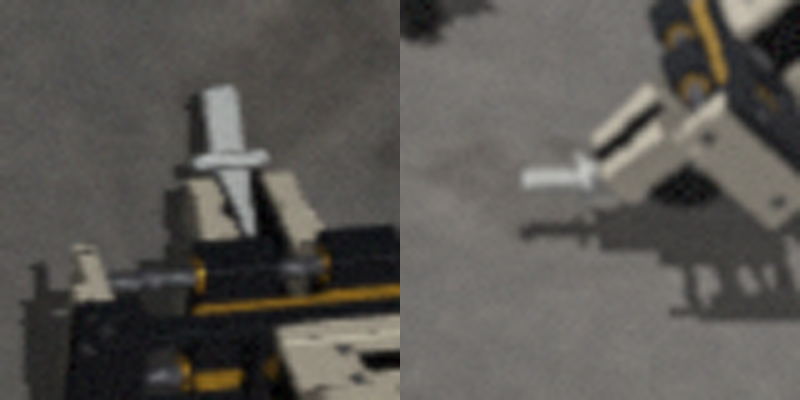

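The side half shows the key level in the grip, with its blade at crop (525–590,178). In the top half the blade tip is at crop (220,88) and the stop is at (230,160). Next I'll measure the key in the tool frame and plan the carry.

```bash
cat >> plan.py <<'E'
E
python3 - <<'E'
from plan import *
from h import *
from plant import vision
p,R=pose(); T=vision.capture("top")
x0,y0=440,240
im=cv2.resize(T["frame"][y0:y0+30,x0:x0+35],None,fx=8,fy=8,interpolation=cv2.INTER_CUBIC); g=im.min(2)>110
f=lambda q:((q[0]+.5)/8-.5+x0,(q[1]+.5)/8-.5+y0)
cs=[c for c in cv2.findContours(g.astype(np.uint8),0,2)[0]]; c=max(cs,key=cv2.contourArea); m=np.zeros(g.shape,np.uint8); cv2.drawContours(m,[c],-1,1,-1)
ks=np.nonzero(m.any(1))[0]; w=m.sum(1); print("rows",ks[0],ks[-1],"w",w[ks[0]::8].tolist())
bar=np.nonzero(w>85)[0]; print("bar",bar[0] if len(bar) else None)
rows_=[(np.nonzero(m[k])[0].mean(),k) for k in range(ks[0]+8,(bar[0] if len(bar) else ks[-1])-6)]
Q=np.array([onz(T,*f(q),.038) for q in rows_]); pf=np.polyfit(Q[:,0],Q[:,1],1); print("yaw",np.degrees(np.arctan(pf[0])),Q[0],Q[-1])
tip=onz(T,*f((rows_[0][0],ks[0])),.0375); print("tip",tip)
if len(bar): print("bar front",onz(T,*f((rows_[-1][0],bar[0])),.042))
kx=R.apply(np.array([0,0,1])); 
o=np.array([.4637,np.polyval(pf,.4637),.0348]); print("o in tool",R.inv().apply(o-p), "tip-based",R.inv().apply(tip-[.0299,.0024,.0027]-p))
E
```

```text
rows 61 239 w [6, 50, 55, 55, 52, 52, 53, 54, 53, 53, 54, 54, 53, 78, 107, 115, 63, 46, 38, 36, 34, 34, 31]
bar 166
yaw 4.395172463444669 [ 0.49067968 -0.29719734  0.038     ] [ 0.46602524 -0.29908767  0.038     ]
tip [ 0.49293126 -0.29742606  0.0375    ]
bar front [ 0.46379008 -0.29787026  0.042     ]
o in tool [-0.00972754  0.00060551  0.03437943] tip-based [-0.00922615  0.00016686  0.03387944]
```

```bash
cat >> plan.py <<'E'
s45=np.sqrt(.5)
KO=np.array([-.0095,0,.0342])   # key origin in tool frame
_k=np.array([-s45,0,s45]); KR=Ro.from_matrix(np.c_[_k,[0,1,0],np.cross(_k,[0,1,0])])  # key axes in tool
def target(out,mouth=MOUTH,lz=LZ,yaw=10.1):
    x=-lz; y=Ro.from_euler("z",yaw,degrees=True).apply([0,1,0]); K=Ro.from_matrix(np.c_[x,y,np.cross(x,y)])
    Rt=K*KR.inv(); return mouth+lz*out-Rt.apply(KO), Rt
E
python3 - <<'E'
from plan import *
from scipy.spatial.transform import Slerp
p,R=pose(); pt,Rt=target(.055); print("hover",pt,Rt.as_euler("xyz",degrees=True),"toolz",Rt.apply(ez))
S=Slerp([0,1],Ro.concatenate([R,Rt])); 
p,R=rows(p,R,[.47,-.25,.20],S(.4),8); p,R=rows(p,R,pt,Rt)
E
```

```text
hover [0.61426256 0.00519674 0.18918832] [ 180.   -23.  -169.9] toolz [-0.38467604 -0.06852124 -0.92050485]
N 8 row [-0.736, 0.294, -0.638, -0.015, 0.849, -0.069]
N 13 row [-0.708, 0.89, 0.019, -0.014, 0.784, -0.063]
```

```bash

python3 -m pendant '[[[-0.74,0.29,-0.64,-0.015,0.85,-0.07,-1],[-0.74,0.29,-0.64,-0.015,0.85,-0.07,-1],[-0.74,0.29,-0.64,-0.015,0.85,-0.07,-1],[-0.74,0.29,-0.64,-0.015,0.85,-0.07,-1],[-0.74,0.29,-0.64,-0.015,0.85,-0.07,-1],[-0.74,0.29,-0.64,-0.015,0.85,-0.07,-1],[-0.74,0.29,-0.64,-0.015,0.85,-0.07,-1],[-0.74,0.29,-0.64,-0.015,0.85,-0.07,-1]]]' 
python3 -c "
from plan import *
print(np.round(r.get_state()['joints'],1))
p,R=pose(); pt,Rt=target(.055); rows(p,R,pt,Rt,16)"
```

```text
time_s: 13.95
tcp_pos: [0.4618, -0.2536, 0.1866]
eef_rot: [-179.5, 19.5, -172.9]
contact_force: [1.4, -0.6, -0.5]
gripper_width: 0.0126
gripper_force: 50.0
[-11.8   1.7 -31.2  -9.2 -38.7 -64.8]
N 16 row [-0.604, 0.729, -0.019, -0.006, 0.664, -0.05]
```

```bash

python3 -m pendant '[[[-0.6,0.73,-0.02,-0.006,0.66,-0.05,-1],[-0.6,0.73,-0.02,-0.006,0.66,-0.05,-1],[-0.6,0.73,-0.02,-0.006,0.66,-0.05,-1],[-0.6,0.73,-0.02,-0.006,0.66,-0.05,-1],[-0.6,0.73,-0.02,-0.006,0.66,-0.05,-1],[-0.6,0.73,-0.02,-0.006,0.66,-0.05,-1],[-0.6,0.73,-0.02,-0.006,0.66,-0.05,-1],[-0.6,0.73,-0.02,-0.006,0.66,-0.05,-1]]]' 
python3 -c "
from plan import *
print(np.round(r.get_state()['joints'],1))
p,R=pose(); pt,Rt=target(.055); rows(p,R,pt,Rt,8)"
```

```text
time_s: 14.75
tcp_pos: [0.5391, -0.1252, 0.2051]
eef_rot: [-179.5, -1.6, -171.5]
contact_force: [-0.5, 0.6, -0.6]
gripper_width: 0.0126
gripper_force: 50.0
[  7.5  11.9 -17.6   0.6 -62.1 -89.3]
N 8 row [-0.605, 0.73, -0.02, -0.004, 0.668, -0.051]
```

```bash

python3 -m pendant '[[[-0.6,0.73,-0.02,-0.006,0.66,-0.05,-1],[-0.6,0.73,-0.02,-0.006,0.66,-0.05,-1],[-0.6,0.73,-0.02,-0.006,0.66,-0.05,-1],[-0.6,0.73,-0.02,-0.006,0.66,-0.05,-1],[-0.6,0.73,-0.02,-0.006,0.66,-0.05,-1],[-0.6,0.73,-0.02,-0.006,0.66,-0.05,-1],[-0.6,0.73,-0.02,-0.006,0.66,-0.05,-1],[-0.6,0.73,-0.02,-0.006,0.66,-0.05,-1]]]' 
python3 -m pendant '[[[0,0,0,0,0,0,-1],[0,0,0,0,0,0,-1],[0,0,0,0,0,0,-1],[0,0,0,0,0,0,-1],[0,0,0,0,0,0,-1],[0,0,0,0,0,0,-1],[0,0,0,0,0,0,-1],[0,0,0,0,0,0,-1]]]' >/dev/null
python3 - <<'E'
from plan import *
from h import *
from plant import vision
print(np.round(r.get_state()['joints'],1))
p,R=pose(); pt,Rt=target(.055); rows(p,R,pt,Rt,1)
o=p+R.apply(KO); x=R.apply(KR.apply([1,0,0])); print("key o",o,"x",x)
T=vision.capture("top");S=vision.capture("side")
np.savez("top1.npz",**T);np.savez("side1.npz",**S)
for nm,c in(("top",T),("side",S)): print(nm,"pred origin",proj(c,o),"tip",proj(c,o+.03*x),"mouth",proj(c,MOUTH))
k=lambda a:cv2.resize(a,(400,400),interpolation=cv2.INTER_CUBIC)
cv2.imwrite("pics/hov.png",np.hstack([k(T["frame"][145:205,285:345]),k(S["frame"][180:240,245:305])]))
E
```

```text
time_s: 15.55
tcp_pos: [0.6138, 0.005, 0.1893]
eef_rot: [179.9, -22.8, -169.9]
contact_force: [0.6, -0.6, -0.2]
gripper_width: 0.0129
gripper_force: 50.0
[ 17.   30.4   6.2  -2.6 -88.2 -96.3]
N 1 row [-0.066, 0.039, 0.066, 0.004, 0.12, -0.009]
key o [0.60944861 0.00354577 0.15567928] x [ 0.37648127  0.06678904 -0.92401357]
top pred origin (np.float64(315.8260732542063), np.float64(182.6464826825797)) tip (np.float64(314.7591467285142), np.float64(180.4503352954371)) mouth (np.float64(313.5412329279874), np.float64(179.00495055551164))
side pred origin (np.float64(285.27169876915565), np.float64(202.69226493081715)) tip (np.float64(280.349215192563), np.float64(213.48574748795457)) mouth (np.float64(276.41514026183467), np.float64(223.15982188790593))
```

View pics/hov.png

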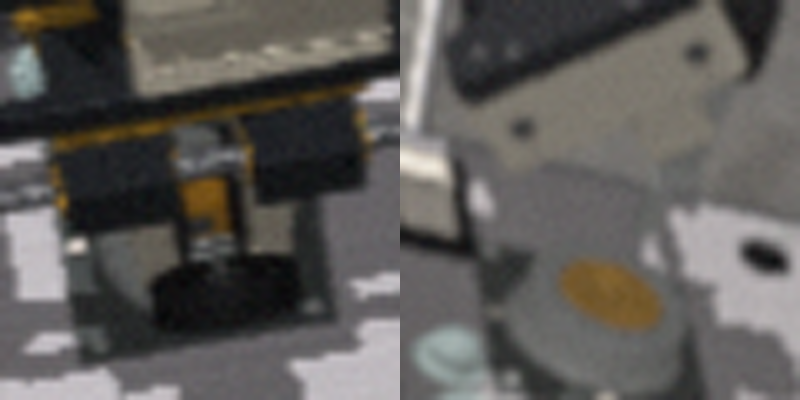

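In the top half the bow is at crop (228,290), in line with the lock below it. In the side half the brass face is at crop (612,293), and the blade is lost in the shade. I'll correct the residual and start down the axis.

```bash

python3 - <<'E'
from plan import *
from h import *
T=load("top1"); x0,y0=300,178
im=cv2.resize(T["frame"][y0:y0+20,x0:x0+36],None,fx=8,fy=8,interpolation=cv2.INTER_CUBIC)
c=max(cv2.findContours((im.max(2)<48).astype(np.uint8),0,2)[0],key=cv2.contourArea); e=cv2.minAreaRect(c); q=((e[0][0]+.5)/8-.5+x0,(e[0][1]+.5)/8-.5+y0)
p,R=pose(); o=p+R.apply(KO); x=R.apply(KR.apply([1,0,0]))
print("bow seen",q,np.array(e[1])/8,e[2],"pred",proj(T,o-.058*x))
E
python3 -m pendant '[[[-0.066,0.04,0.066,0,0.12,-0.01,-1],[0,0,0,0,0,0,-1],[-0.2,0,0.2,0,0,0,-1],[-0.2,0,0.2,0,0,0,-1],[-0.2,0,0.2,0,0,0,-1],[-0.15,0,0.15,0,0,0,-1],[0,0,0,0,0,0,-1],[0,0,0,0,0,0,-1]]]' 
python3 -c "
from plan import *
p,R=pose()
for d in(.034,.025): pt,Rt=target(d); rows(p,R,pt,Rt,1)"
```

```text
bow seen (315.82390785217285, 186.01175498962402) [18.70736122 34.49159622] 79.23001098632812 pred (np.float64(318.0572103953814), np.float64(187.28153568462386))
time_s: 17.25
tcp_pos: [0.6221, 0.0066, 0.1691]
eef_rot: [180.0, -23.0, -169.9]
contact_force: [-1.0, 0.3, -0.6]
gripper_width: 0.013
gripper_force: 50.0
N 1 row [0.017, -0.002, -0.025, 0.001, -0.012, 0.002]
N 1 row [-0.302, -0.002, 0.293, 0.001, -0.012, 0.002]
```

```bash

python3 -m pendant '[[[-0.07,0,0.07,0,0,0,-1],[-0.07,0,0.07,0,0,0,-1],[-0.07,0,0.07,0,0,0,-1],[-0.07,0,0.07,0,0,0,-1],[0,0,0,0,0,0,-1],[0,0,0,0,0,0,-1],[0,0,0,0,0,0,-1],[0,0,0,0,0,0,-1]]]' 
python3 -c "
from plan import *
p,R=pose(); f=np.array(r.get_state()['contact_force']); print('F tool',R.inv().apply(f),'axial',f@LZ,r.get_state()['moment'])
o=p+R.apply(KO); d=o-MOUTH; print('out',d@LZ,'lat',R.inv().apply(d-LZ*(d@LZ)))"
```

```text
time_s: 18.05
tcp_pos: [0.6251, 0.0072, 0.1621]
eef_rot: [180.0, -23.0, -169.9]
contact_force: [1.1, 0.9, -0.8]
gripper_width: 0.0128
gripper_force: 50.0
F tool [-1.46498768  0.71011746  0.21935781] axial -1.1910016572205173 [ 0.34432099 -1.78059217  0.04868702]
out 0.025715935687038304 lat [-3.40484207e-05  6.02547405e-05 -3.40417955e-05]
```

```bash

python3 -m pendant '[[[-0.07,0,0.07,0,0,0,-1],[-0.07,0,0.07,0,0,0,-1],[-0.07,0,0.07,0,0,0,-1],[0,0,0,0,0,0,-1],[0,0,0,0,0,0,-1],[0,0,0,0,0,0,-1],[0,0,0,0,0,0,-1],[0,0,0,0,0,0,-1]]]' 
cat > fr.py <<'E'
from plan import *
s=r.get_state()
p,R=pose(); f=np.array(s['contact_force']); print('F tool',R.inv().apply(f).round(1),'axial',round(f@LZ,1),"M",np.round(s['moment'],2))
o=p+R.apply(KO); d=o-MOUTH; print('out',d@LZ,'lat',R.inv().apply(d-LZ*(d@LZ)).round(4))
E
python3 fr.py
```

```text
time_s: 18.85
tcp_pos: [0.6273, 0.0076, 0.1565]
eef_rot: [180.0, -23.0, -169.9]
contact_force: [0.5, 0.6, -1.8]
gripper_width: 0.013
gripper_force: 50.0
F tool [-1.2  0.6  1.4] axial -1.9 M [ 0.42 -2.09 -0.  ]
out 0.019713392220249065 lat [0.     0.0001 0.    ]
```

```bash

python3 -m pendant '[[[-0.07,0,0.07,0,0,0,-1],[-0.07,0,0.07,0,0,0,-1],[-0.07,0,0.07,0,0,0,-1],[-0.07,0,0.07,0,0,0,-1],[0,0,0,0,0,0,-1],[0,0,0,0,0,0,-1],[0,0,0,0,0,0,-1],[0,0,0,0,0,0,-1]]]' ; python3 fr.py
python3 - <<'E'
from plan import *
from h import *
from plant import vision
T=vision.capture("top");S=vision.capture("side")
k=lambda a:cv2.resize(a,(400,400),interpolation=cv2.INTER_CUBIC)
cv2.imwrite("pics/ins.png",np.hstack([k(T["frame"][145:205,285:345]),k(S["frame"][180:240,245:305])]))
E
```

```text
time_s: 19.65
tcp_pos: [0.6302, 0.0081, 0.149]
eef_rot: [180.0, -23.0, -169.9]
contact_force: [2.1, 0.7, -1.2]
gripper_width: 0.0131
gripper_force: 50.0
F tool [-2.5  0.3  0.3] axial -1.9 M [ 0.45 -2.28 -0.02]
out 0.011702440283558655 lat [0.     0.0001 0.    ]
```

View pics/ins.png

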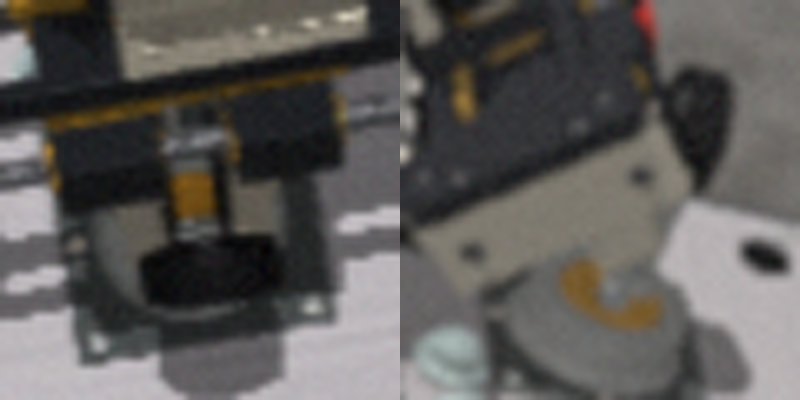

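In the side half the blade passes into the brass face at crop (610,290), so the key is in the keyway. I'll push on.

```bash

python3 -m pendant '[[[-0.07,0,0.07,0,0,0,-1],[-0.07,0,0.07,0,0,0,-1],[-0.07,0,0.07,0,0,0,-1],[-0.07,0,0.07,0,0,0,-1],[0,0,0,0,0,0,-1],[0,0,0,0,0,0,-1],[0,0,0,0,0,0,-1],[0,0,0,0,0,0,-1]]]' | head -2 ; python3 fr.py
python3 -m pendant '[[[-0.035,0,0.035,0,0,0,-1],[-0.035,0,0.035,0,0,0,-1],[-0.035,0,0.035,0,0,0,-1],[0,0,0,0,0,0,-1],[0,0,0,0,0,0,-1],[0,0,0,0,0,0,-1],[0,0,0,0,0,0,-1],[0,0,0,0,0,0,-1]]]' | head -2 ; python3 fr.py
```

```text
time_s: 20.55
tcp_pos: [0.6332, 0.0087, 0.1416]
F tool [-3.2 -0.3  0.2] axial -2.4 M [ 0.42 -2.69  0.  ]
out 0.003698698769710224 lat [-0.      0.0001 -0.    ]
time_s: 21.35
tcp_pos: [0.6341, 0.0088, 0.1399]
F tool [ 1.8  0.5 -4.7] axial 4.6 M [ 0.46 -1.1  -0.1 ]
out 0.0017436940658079043 lat [-0.0001  0.     -0.0001]
```

```bash

python3 -m pendant '[[[-0.035,0,0.035,0,0,0,-1],[-0.035,0,0.035,0,0,0,-1],[0,0,0,0,0,0,-1],[0,0,0,0,0,0,-1],[0,0,0,0,0,0,-1],[0,0,0,0,0,0,-1],[0,0,0,0,0,0,-1],[0,0,0,0,0,0,-1]]]' | head -2 ; python3 fr.py
```

```text
time_s: 22.15
tcp_pos: [0.6343, 0.0088, 0.1397]
F tool [  7.7   2.7 -13. ] axial 14.7 M [ 0.68  1.41 -0.34]
out 0.001532308762016235 lat [-0.0003 -0.     -0.0003]
```

```bash

python3 -m pendant '[[[0.05,0,-0.05,0,0,0,-1],[0.05,0,-0.05,0,0,0,-1],[0,0,0,0,0,0,-1],[0,0,0,0,0,0,1],[0,0,0,0,0,0,1],[0,0,0,0,0,0,1],[0,0,0,0,0,0,1],[0,0,0,0,0,0,1]]]' ; python3 fr.py
python3 -m pendant '[[[0,0,0,0,0,0,1],[0,0,0,0,0,0,1],[0,0,0,0,0,0,1],[0,0,0,0,0,0,1],[0,0,0,0,0,0,1],[0,0,0,0,0,0,1],[0,0,0,0,0,0,1],[0,0,0,0,0,0,1]]]' ; python3 fr.py
python3 - <<'E'
from plan import *
p,R=pose(); z=R.apply(ez)
p,R=rows(p,R,p-.08*z+np.array([0,0,.02]),R,5)
Rb=tool(10.1,22)*Ro.from_euler("z",90,degrees=True)
print(Rb.apply(ez)+LZ, Rb.apply([0,1,0]))
p,R=rows(p,R,MOUTH+LZ*(.0016+.058+.003+.10),Rb)
E
```

```text
time_s: 22.95
tcp_pos: [0.6337, 0.0087, 0.1396]
eef_rot: [180.0, -23.1, -169.9]
contact_force: [0.5, 0.6, 0.2]
gripper_width: 0.0473
gripper_force: 0.0
F tool [-0.4  0.5 -0.5] axial 0.0 M [ 0.27 -1.43  0.  ]
out 0.001613054256636196 lat [0.0002 0.0001 0.0002]
time_s: 23.75
tcp_pos: [0.6339, 0.0087, 0.1398]
eef_rot: [180.0, -23.0, -169.9]
contact_force: [1.4, 0.0, -0.2]
gripper_width: 0.0881
gripper_force: 0.0
F tool [-1.3 -0.2 -0.4] axial -0.7 M [ 0.29 -1.48  0.01]
out 0.001753173822850777 lat [0.     0.0001 0.    ]
N 5 row [0.078, 0.0, -0.984, 0.0, 0.0, 0.0]
[ 5.55111512e-17 -1.24900090e-16  0.00000000e+00] [-0.91281545 -0.1625972  -0.37460659]
N 22 row [0.186, 0.166, -0.04, 0.4, -0.4, -0.965]
```

```bash

python3 -m pendant '[[[0.08,0,-0.98,0,0,0,1],[0.08,0,-0.98,0,0,0,1],[0.08,0,-0.98,0,0,0,1],[0.08,0,-0.98,0,0,0,1],[0.08,0,-0.98,0,0,0,1],[0.08,0,-0.98,0,0,0,1],[0.08,0,-0.98,0,0,0,1],[0,0,0,0,0,0,1]]]' | head -2
python3 - <<'E'
from plan import *
from h import *
from plant import vision
p,R=pose()
Rb=tool(10.1,22)*Ro.from_euler("z",90,degrees=True)
p,R=rows(p,R,MOUTH+LZ*(.0016+.058+.003+.10),Rb,24)
T=vision.capture("top");S=vision.capture("side")
b=MOUTH+LZ*.0596
for nm,c in(("top",T),("side",S)): print(nm,"bow",proj(c,b),"origin",proj(c,MOUTH+LZ*.0016))
k=lambda a:cv2.resize(a,(400,400),interpolation=cv2.INTER_CUBIC)
cv2.imwrite("pics/rel.png",np.hstack([k(T["frame"][145:205,285:345]),k(S["frame"][180:240,245:305])]))
E
```

```text
time_s: 24.55
tcp_pos: [0.6779, 0.0163, 0.2731]
N 24 row [0.184, 0.181, 0.047, 0.364, -0.365, -0.885]
top bow (np.float64(315.5615985015089), np.float64(183.04556083602006)) origin (np.float64(313.59253747596216), np.float64(179.10755658221325))
side bow (np.float64(285.8955163206474), np.float64(201.87023124768405)) origin (np.float64(276.66356671182285), np.float64(222.60194344599148))
```

View pics/rel.png

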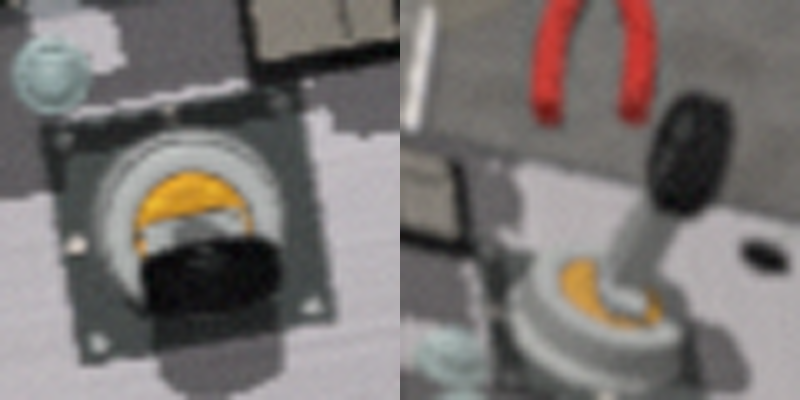

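In the side half the key stands in the lock, stop on the brass at crop (625,300), bow at crop (690,155). The bow sits slightly toward the robot of the prediction, so I'll triangulate it.

```bash

python3 - <<'E'
from plan import *
from h import *
from plant import vision
B={}
C={"top":vision.capture("top"),"side":vision.capture("side")}
for nm,(x0,y0,w,h) in {"top":(300,176,32,18),"side":(278,190,20,26)}.items():
    im=cv2.resize(C[nm]["frame"][y0:y0+h,x0:x0+w],None,fx=8,fy=8,interpolation=cv2.INTER_CUBIC)
    c=max(cv2.findContours((im.max(2)<62).astype(np.uint8),0,2)[0],key=cv2.contourArea); e=cv2.minAreaRect(c)
    B[nm]=((e[0][0]+.5)/8-.5+x0,(e[0][1]+.5)/8-.5+y0); print(nm,B[nm],np.array(e[1])/8,e[2])
X,g=cross(ray(C["top"],*B["top"]),ray(C["side"],*B["side"])); d=X-MOUTH; Rb=tool(10.1,22)
print(X,g,"out",d@LZ,"lat (upslope, left)",Rb.inv().apply(d))
print("state",np.round(r.get_state()["joints"],1))
E
python3 -m pendant '[[[0.184,0.18,0.047,0.364,-0.365,-0.885,1],[0.184,0.18,0.047,0.364,-0.365,-0.885,1],[0.184,0.18,0.047,0.364,-0.365,-0.885,1],[0.184,0.18,0.047,0.364,-0.365,-0.885,1],[0.184,0.18,0.047,0.364,-0.365,-0.885,1],[0.184,0.18,0.047,0.364,-0.365,-0.885,1],[0.184,0.18,0.047,0.364,-0.365,-0.885,1],[0.184,0.18,0.047,0.364,-0.365,-0.885,1]]]'; python3 -c "
from plan import *
print(np.round(r.get_state()['joints'],1))"
```

```text
top (315.375, 186.8125) [13.25  23.875] 90.0
side (287.94853019714355, 203.01838207244873) [11.2172718  18.40238953] 14.03624439239502
[0.6024323  0.00433207 0.15509285] 0.002479524643612937 out 0.058707618738759335 lat (upslope, left) [-0.00624629 -0.00122337 -0.05870762]
state [  16.5   34.3   23.    -2.6 -101.7  -96.4]
time_s: 25.55
tcp_pos: [0.637, 0.0305, 0.2712]
eef_rot: [-177.3, -11.8, -139.8]
contact_force: [-0.4, 0.4, 0.4]
gripper_width: 0.0877
gripper_force: 0.0
[ 23.7  21.3   1.2   6.  -80.5 -74.8]
```

```bash

python3 -m pendant '[[[0.184,0.18,0.047,0.364,-0.365,-0.885,1],[0.184,0.18,0.047,0.364,-0.365,-0.885,1],[0.184,0.18,0.047,0.364,-0.365,-0.885,1],[0.184,0.18,0.047,0.364,-0.365,-0.885,1],[0.184,0.18,0.047,0.364,-0.365,-0.885,1],[0.184,0.18,0.047,0.364,-0.365,-0.885,1],[0.184,0.18,0.047,0.364,-0.365,-0.885,1],[0.184,0.18,0.047,0.364,-0.365,-0.885,1]]]' >/dev/null
python3 -m pendant '[[[0.184,0.18,0.047,0.364,-0.365,-0.885,1],[0.184,0.18,0.047,0.364,-0.365,-0.885,1],[0.184,0.18,0.047,0.364,-0.365,-0.885,1],[0.184,0.18,0.047,0.364,-0.365,-0.885,1],[0.184,0.18,0.047,0.364,-0.365,-0.885,1],[0.184,0.18,0.047,0.364,-0.365,-0.885,1],[0.184,0.18,0.047,0.364,-0.365,-0.885,1],[0.184,0.18,0.047,0.364,-0.365,-0.885,1]]]'; python3 -c "
from plan import *
print(np.round(r.get_state()['joints'],1))
p,R=pose()
Rb=tool(10.1,22)*Ro.from_euler('z',90,degrees=True)
q=MOUTH+LZ*(.0016+.058+.003)
p,R=rows(p,R,q+.1*LZ,Rb,2); rows(p,R,q+.002*LZ,Rb,7)"
```

```text
time_s: 27.15
tcp_pos: [0.5676, -0.0032, 0.2507]
eef_rot: [-158.3, 0.1, -79.8]
contact_force: [1.1, -0.1, 0.1]
gripper_width: 0.0876
gripper_force: 0.0
[ 22.2  -1.3 -32.4   7.1 -37.8 -16.7]
N 2 row [-0.002, -0.085, -0.049, 0.032, 0.013, 0.015]
N 7 row [-0.0, -0.0, 0.7, 0.0, 0.0, 0.0]
```

```bash

python3 -m pendant '[[[0,-0.17,-0.1,0.064,0.026,0.03,1],[0,0,0.7,0,0,0,1],[0,0,0.7,0,0,0,1],[0,0,0.7,0,0,0,1],[0,0,0.7,0,0,0,1],[0,0,0.7,0,0,0,1],[0,0,0.7,0,0,0,1],[0,0,0.7,0,0,0,1]]]' >/dev/null
python3 -m pendant '[[[0,0,0,0,0,0,1],[0,0,0,0,0,0,-1],[0,0,0,0,0,0,-1],[0,0,0,0,0,0,-1],[0,0,0,0,0,0,-1],[0,0,0,0,0,0,-1],[0,0,0,0,0,0,-1],[0,0,0,0,0,0,-1]]]' 30
python3 -c "
from plan import *
p,R=pose()
Rb=tool(10.1,22)*Ro.from_euler('z',90,degrees=True)
rows(p,R,MOUTH+LZ*(.0646),Rb,1)"
```

```text
time_s: 28.75
tcp_pos: [0.6073, 0.004, 0.1639]
eef_rot: [-158.0, 0.0, -80.1]
contact_force: [0.5, -0.2, -0.3]
gripper_width: 0.037
gripper_force: 0.0
N 1 row [0.0, 0.071, 0.027, -0.003, -0.011, -0.041]
```

```bash

python3 -m pendant '[[[0,0.07,0,0,0,0,-1],[0,0,0,0,0,0,-1],[0,0,0,0,0,0,-1],[0,0,0,0,0,0,-1],[0,0,0,0,0,0,-1],[0,0,0,0,0,0,-1],[0,0,0,0,0,0,-1],[0,0,0,0,0,0,-1]]]' 30
python3 -c "
from plan import *
p,R=pose();print(R.inv().apply(np.array(r.get_state()['contact_force'])))
Rb=tool(10.1,22)*Ro.from_euler('z',90,degrees=True)
rows(p,R,MOUTH+LZ*(.0646),Rb,1)"
```

```text
time_s: 29.55
tcp_pos: [0.6059, 0.0037, 0.1632]
eef_rot: [-158.0, 0.0, -80.1]
contact_force: [0.0, 0.1, -1.1]
gripper_width: 0.0143
gripper_force: 30.0
[-0.09500546  0.37855983  1.0403132 ]
N 1 row [0.001, -0.005, 0.017, 0.002, -0.011, -0.04]
```

```bash

python3 -m pendant '[[[0,0,0.02,0,0,0.9,-1],[0,0,0.02,0,0,0.9,-1],[0,0,0.02,0,0,0.9,-1],[0,0,0,0,0,0.9,-1],[0,0,0,0,0,0.9,-1],[0,0,0,0,0,0.9,-1],[0,0,0,0,0,0.9,-1],[0,0,0,0,0,0.9,-1]]]'
python3 -m pendant '[[[0,0,0,0,0,0.9,-1],[0,0,0,0,0,0.9,-1],[0,0,0,0,0,0.9,-1],[0,0,0,0,0,0.9,-1],[0,0,0,0,0,0.9,-1],[0,0,0,0,0,0.9,-1],[0,0,0,0,0,0.9,-1],[0,0,0,0,0,0.9,-1]]]'
python3 -c "
from plan import *
s=r.get_state()
p,R=pose();print(R.inv().apply(np.array(s['contact_force'])),R.inv().apply(np.array(s['moment'])),s['joints'][5])
Rb=tool(10.1,22)*Ro.from_euler('z',180,degrees=True)
rows(p,R,MOUTH+LZ*(.0646),Rb,8)"
```

```text
time_s: 30.35
tcp_pos: [0.6057, 0.0036, 0.1629]
eef_rot: [-160.5, 10.4, -107.2]
contact_force: [-12.1, 1.5, 12.2]
gripper_width: 0.0141
gripper_force: 30.0
time_s: 31.15
tcp_pos: [0.6057, 0.0036, 0.1629]
eef_rot: [-167.9, 18.5, -135.9]
contact_force: [-10.8, 0.5, 12.7]
gripper_width: 0.0137
gripper_force: 30.0
[  2.99856469   4.68662548 -15.78243256] [-2.52257449  2.32311345  0.09307154] -77.45460965684461
N 9 row [-0.003, -0.001, 0.001, -0.001, -0.001, 0.891]
```

```bash

python3 -m pendant '[[[0,0,0,0,0,0.95,-1],[0,0,0,0,0,0.95,-1],[0,0,0,0,0,0.95,-1],[0,0,0,0,0,0.95,-1],[0,0,0,0,0,0.95,-1],[0,0,0,0,0,0.95,-1],[0,0,0,0,0,0.95,-1],[0,0,0,0,0,0.95,-1]]]'
python3 -m pendant '[[[0,0,0,0,0,0.5,-1],[0,0,0,0,0,0,-1],[0,0,0,0,0,0,-1],[0,0,0,0,0,0,-1],[0,0,0,0,0,0,-1],[0,0,0,0,0,0,-1],[0,0,0,0,0,0,-1],[0,0,0,0,0,0,-1]]]'
python3 -c "
from plan import *
s=r.get_state()
p,R=pose();print(R.inv().apply(np.array(s['contact_force'])),R.inv().apply(np.array(s['moment'])),s['joints'][5])
Rb=tool(10.1,22)*Ro.from_euler('z',180,degrees=True)
rows(p,R,MOUTH+LZ*(.0646),Rb,1)"
```

```text
time_s: 31.95
tcp_pos: [0.6062, 0.0036, 0.1631]
eef_rot: [-179.3, 22.0, -168.1]
contact_force: [-6.6, -0.8, 9.2]
gripper_width: 0.014
gripper_force: 30.0
time_s: 32.75
tcp_pos: [0.6062, 0.0037, 0.1631]
eef_rot: [180.0, 22.0, -170.1]
contact_force: [-8.3, 0.3, 10.3]
gripper_width: 0.0138
gripper_force: 30.0
[  3.68895954   1.78005428 -12.63641298] [-0.73049575  2.59430083  0.06187481] -109.70615081097078
N 1 row [0.006, 0.002, 0.008, -0.012, 0.011, -0.041]
```

```bash

python3 -m pendant '[[[0,0,-0.03,0,0,0,-1],[0,0,0,0,0,0,1],[0,0,0,0,0,0,1],[0,0,0,0,0,0,1],[0,0,0,0,0,0,1],[0,0,0,0,0,0,1],[0,0,0,0,0,0,1],[0,0,0,0,0,0,1]]]' | tail -2
python3 -m pendant '[[[0,0,0,0,0,0,1],[0,0,0,0,0,0,1],[0,0,-0.5,0,0,0,1],[0,0,-0.8,0,0,0,1],[0,0,-0.8,0,0,0,1],[0,0,-0.8,0,0,0,1],[0,0,-0.8,0,0,0,1],[0,0,-0.8,0,0,0,1]]]'
python3 -m pendant '[[[-0.8,0,-0.8,0,0,0,1],[-0.8,0,-0.8,0,0,0,1],[0.0,0,-0.8,0,0,0,1],[0.0,0,-0.8,0,0,0,1],[0,0,0,0,0,0,1],[0,0,0,0,0,0,1],[0,0,0,0,0,0,1],[0,0,0,0,0,0,1]]]'
python3 - <<'E'
from plan import *
from h import *
from plant import vision
T=vision.capture("top");S=vision.capture("side")
k=lambda a:cv2.resize(a,(400,400),interpolation=cv2.INTER_CUBIC)
cv2.imwrite("pics/end.png",np.hstack([k(T["frame"][145:205,285:345]),k(S["frame"][180:240,245:305])]))
E
```

```text
gripper_width: 0.0644
gripper_force: 0.0
time_s: 34.35
tcp_pos: [0.5725, -0.0021, 0.2475]
eef_rot: [180.0, 22.0, -170.1]
contact_force: [0.1, 0.7, -0.0]
gripper_width: 0.0874
gripper_force: 0.0
time_s: 35.15
tcp_pos: [0.5784, -0.0011, 0.3166]
eef_rot: [180.0, 21.9, -170.1]
contact_force: [-0.1, -0.5, 0.8]
gripper_width: 0.0876
gripper_force: 0.0
```

View pics/end.png

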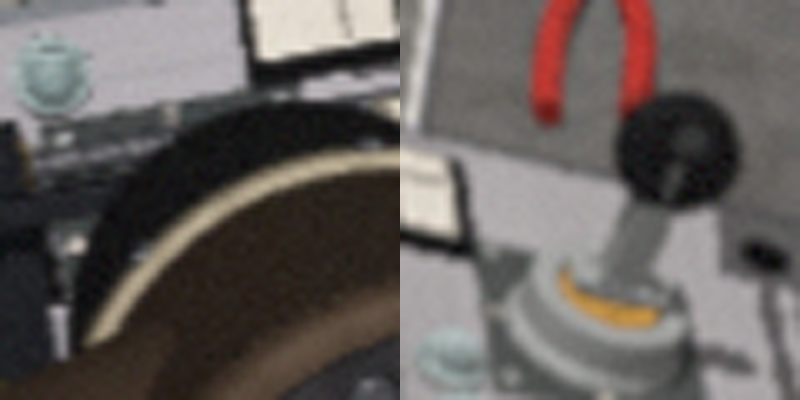

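The side view shows the bow broadside at crop (680,150) after the quarter turn, with the stop seated across the brass face at (620,295). The gripper is clear, so I'm handing in.

```bash
python3 -c "
from plant import r
print(r.close_job())"
```

```text
the job is handed in; nothing more can be done
None
```

I put the key fully home and let go of it, then took it by the bow, turned it 90° clockwise, released it, and handed the job in at about 35 s. The last picture shows it seated and turned, but I had no lock angle reading to confirm ON, the pilot lamps looked unchanged, and the hand-in returned no verdict.

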